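# Free a pressed frame corner and hold its mitre up to the inspection scope

### The job

The pale oak frame corner under the hand press has just had its nail pressed in: swing the press lever up to its stop, leave it up, then draw the corner out and hold it up to the inspection scope. Show it the outer tip of the mitre, centred in the view 10 cm in front of the glass, nailed side still upward, the mitre pointing straight into the lens along its line of sight and the corner square to the picture (not rolled), tilted to match the way the scope looks down. Finish while still holding it there, steady and in the air; touch neither the scope nor its stand, and leave the other things on the bench where they lie.

Things in the scene. Friction and masses are not known exactly. Their poses are not given: they have to be found in the camera images.
- press: Green cast hand press fixed to the bench: foot 235 x 120 mm, 22 mm high; column at the back; head 56 mm wide, 150 to 250 mm above the bench, ram cap to 294 mm. Origin at bench level under the ram's axis; +x points from the open front (robot side) to the column, +y to the left, z up. The round ram foot, 30 mm across, rests on the corner at the start.
- anvil (a point): Centre of the anvil's top under the ram, 50 mm above the bench; press axes. The steel anvil block (x -75 to +50, y -35 to +35 mm) carries the corner. A brass right-angle fence (two 60 mm strips at 45 deg, 6 mm thick, tip at x = 31 mm, 14 mm high) stops the corner from going towards the column: it comes out towards the open front (press -x).
- press_lever (a joint): Lever angle, rad: 0 at the start (lever 0.35 rad below level, ram down on the corner), growing as its knob end is raised, stop at 1.0. It turns about press y on the right-hand side of the press and lifts the ram 16 mm per rad. Friction (0.9 N m) holds it where it is left; it takes about 6 to 7 N at the knob to raise it.
- lever_knob (a point): Centre of the black ball, 34 mm across, on the front end of the lever, 190 mm from the pivot; about 135 mm above the bench with the lever down and 315 mm with it up; the dark lever bar beside it is 16 mm thick.
- lever_pivot (a point): The lever's pivot, in the plane in which the ball moves: press x = +22 mm, y = -65 mm, 200 mm above the bench. The ball moves on a circle of 190 mm radius about it, in the press's x-z plane, on the press -x side.
- corner: Pale oak frame corner, 0.12 kg: two legs at a right angle, each 150 mm long outside, 32 mm wide, 20 mm high (13 mm over the inner 8 mm). It lies on the anvil, nailed back up, tip to the column, the legs out at 45 deg either side, free below beyond the anvil. Origin: underside, middle of the mitre line; +x along the mitre out through the tip, z out of the nailed back.
- left_leg (a point): A good place to grip the corner, across its left leg (32 mm wide): on that leg's centre line, 35 mm from the leg's end, 10 mm above the underside. Corner axes; in them the leg runs along (-0.707, +0.707), and this point is at (-70, +70) mm from the corner's origin. The right leg is the mirror image.
- seam (a point): Middle of the outer tip of the mitre, where the two legs' outer faces meet: on the corner at x = +22.6 mm, y = 0, 10 mm above the underside. The axes are those of the corner.
- lens (a point): Middle of the scope's front glass (white ring light round a dark lens), 0.26 to 0.29 m above the bench. +x: the way it looks (to the robot's side and 0.15 to 0.45 rad downward, differs each time); +z: up in its picture. Wanted: the seam at (0.100, 0, 0) m in these axes, the corner's x axis opposite to the lens x axis, the corner's z axis along the lens z axis.
- scope_stand: Stand of the inspection scope, origin at bench level below the lens (within 10 mm); at yaw 0 the scope looks to world -x. Dark steel foot, x 30 to 150, y -50 to 90 mm, 14 mm high; steel post 16 mm thick, 344 mm high at stand (100, 60) mm; white scope barrel up to 38 mm across, 126 mm long, tilt pivot 290 mm above the bench at stand (60, 0) mm.
- spare_corner: A second, darker oak frame corner of the same size, lying on the bench; not part of the job, leave it. Origin and axes as for the other corner.
- tack_hammer: Tack hammer, red head and pale handle, 255 mm long, 25 mm high, lying on the bench. Origin on its underside, 135 mm from the handle's end; handle along x, head at +x.
- tin: Round open tin of brass turn buttons, 90 mm across and 32 mm high, standing on the bench; origin at the centre of its underside.
- sanding_block: Grey rubber sanding block, 120 x 65 x 38 mm; origin at the centre of its underside, long side along x.
- nail_box: Open blue box of V nails, 100 x 75 x 32 mm; origin at the centre of its underside.
- glue: Yellow glue bottle with a red cap, 60 mm across and 170 mm high, standing; origin at the centre of its underside.
- try_square: Try square: dark wooden stock 110 x 28 x 18 mm along x and a steel blade 30 mm wide, 150 mm long along +y; origin at the centre of the stock's underside.

How it is judged:
On the way, in this order (a step that is already met when the one before it is completed fails the run):
1. the press lever is swung up to its stop, the corner still in place (value of joint press_lever above 0.88 rad and distance of corner from where it was at the start of the episode below 0.02 m), for 0.2 s.
2. the corner is drawn out of the press and lifted in the fingers (height (world z) of corner above 0.12 m and contact force between corner and press below 0.2 N and contact force between corner and the fingers above 1 N), for 0.1 s.
At the end, for the whole second after the job is handed in: Corner held at rest in the fingers, clear of press and scope, over 0.15 m up; seam 85 to 115 mm in front of the glass, within 13 mm of the line of sight sideways and up or down; mitre and nailed side within 0.14 rad of the wanted directions; lever above 0.85 rad (x of seam in the frame of lens between 0.085 and 0.115 m and y of seam in the frame of lens between -0.013 and 0.013 m and z of seam in the frame of lens between -0.013 and 0.013 m and angle between the x axis of corner and the x axis of lens, either way round below 0.14 rad and angle between the z axis of corner and the z axis of lens, either way round below 0.14 rad and x of corner in the frame of lens above 0.11 m and angle between corner's own z axis and vertical below 0.7 rad and height (world z) of corner above 0.15 m and linear speed of corner below 0.02 m/s and angular speed of corner below 0.15 rad/s and contact force between corner and the fingers above 1 N and contact force between corner and press below 0.2 N and contact force between corner and scope_stand below 0.2 N and value of joint press_lever above 0.85 rad); the arm keeps its last pose, push and grip.
It fails at once if the corner is dragged from under the ram before the lever is up (distance of corner from where it was at the start of the episode above 0.02 m and value of joint press_lever below 0.6 rad).
It fails at once if the scope or its stand is touched, or the scope's aim is moved (contact force between any of the arm, the fingers, corner and scope_stand above 1 N or distance of lens from where it was at the start of the episode above 0.006 m).
It fails at once if another thing on the bench is shifted (distance of any of spare_corner, tack_hammer, tin, sanding_block, nail_box, glue, try_square from where it was at the start of the episode above 0.03 m).
It also fails if it takes over 54 s, if anything falls off the work surface, if the arm or the gripper's body presses on something with over 40 N, if the wrist force passes 120 N, or if a joint passes its speed limit or range.

### The arm

A 7-joint arm with a two-finger parallel gripper is mounted at the origin on the work surface. World frame = base frame: x ahead of the robot, y to its left, z up, the work surface at z = 0. Lengths are in m, angles in rad, forces in N, time in s.
With the tool pointing down it reaches from about 0.425 to 0.925 m from the base axis. Payload 6.8 kg.
Tool frame: the origin (TCP) lies midway between the tips of the shut fingers; the grasp point (between the pads) lies 19 mm behind it; z points along the fingers, y is the line along which they close (so a half turn about z gives the same grasp; the last joint's range is limited). The gripper opens to 85 mm and grips with 20 to 120 N. Pads are 22 mm wide; open, the fingers measure 114 mm over their backs; the gripper's body (76 mm by 85 mm) begins 54 mm behind the grasp point. The pads swing forward as they close: fully open they stand 13 mm farther back than shut.
Start: joints at [-1.434, 0.477, 0.022, 1.555, -0.011, 1.109, -0.083], TCP at [0.164, 0.655, 0.231] pointing down, gripper open.
Joint ranges: [-2.96, 2.96], [-0.34, 2.1], [-1.41, 1.46], [0.24, 2.44], [-1.37, 4.51], [0.17, 1.92], [-2.96, 2.96]. Speed limits (rad/s): [2.39, 2.39, 3.14, 3.14, 3.14, 3.14, 3.14].

### API

Orientations are given as a unit quaternion [w, x, y, z].
In Python, from station import * gives the robot as it stands. The module is installed in compiled form; this text tells all that it offers.
- The arm moves only by the shell command python3 -m jog 'ROWS' [OPENING] [FORCE]. ROWS is JSON, a list of rows, each an object of numbers: "x", "y", "z": the shift along the tool's x, y, z in m; "ax", "ay", "az": the turn, a rotation vector about the tool's x, y, z in rad. In form: [{"x": .., "y": .., "z": .., "ax": .., "ay": .., "az": ..}, ...]. A call has 1 to 12 rows; each row is the pose to reach, as a shift and turn from the pose commanded when the call began, along the tool's axes at that moment; what a row does not reach only later rows make up. A row lasts 1/10 s, in which the tool goes at most 50 mm and 8.59 degrees, less where a joint would pass 70% of its speed; a pose out of reach is approached as far as the arm can. A call with a gripper value outside its range is refused whole. OPENING is the opening, from 0 (shut) to 1 (fully open), set as the call begins (- or left out, the last holds). The fingers move at their own pace and stop on an object; FORCE is the grip in N (left out, the last holds). Time passes only in rows, so rows that repeat a pose let the fingers close. It gives the time, the measured TCP pose, the force, the opening and the grip force at its end, in the units of the state.
- get_obs(): the state, without advancing time (a new reading comes with each control period).
- read_camera(name): name is "scene" or "top"; returns the picture (400x640x3 uint8, red, green, blue); there is no depth.
- camera_params(name): a dict with "K" (3x3 intrinsics, pixels), "origin" and "attitude" of the camera in the world. Camera axes: x right, y up, looking along -z (the intrinsics and any distortion apply to the point x, -y, -z); pixel columns grow to the right and rows downward; lengths in m; the calibration is good to about 2 mm. A picture is of the moment at which its call begins. camera_params takes no time and is no camera call.
- hand_in(): hands the job in; it is judged then, once.
The state is a dict: "t": time; "q": joint angles; "joint_vel": joint speeds; "joint_torque": joint torques, N m; "eef_pos": TCP position; "tool_rot": TCP orientation; "contact_force": force on the tool from outside, world axes, zero at the start; "torque": the same for the moment, N m; "gripper_width": opening from 0.0 (shut) to 1.0 (fully open); "grasp_force": force on a finger pad.
Only numpy, scipy, OpenCV 4.12 (cv2) and the standard library are available. Lean on these libraries where they do the work, as an engineer would, in place of code of your own. Each camera call takes 0.05 s, during which the arm holds its last target. There are 200 camera calls.

## Working session

There is one attempt and no reset: what is moved stays moved. The work goes in short steps, Python scripts to look and compute and a shell command to move; the robot and the scene stay as the last step left them, time stands still between calls to the robot, and variables do not carry over. Pictures are saved under pics/ and viewed, at most 10 in all, crops included, and the job is handed in when it is done.

```bash
mkdir -p pics
python3 - <<'E'
from station import *
import cv2,json
o=get_obs();print(o)
for n in ("scene","top"):
    cv2.imwrite(f"pics/{n}0.png",read_camera(n)[:,:,::-1]);print(n,camera_params(n))
E
```

```text
{'t': 0.0, 'q': array([-1.43413549,  0.47782088,  0.02237542,  1.556468  , -0.0115078 ,
        1.10929048, -0.08310116]), 'joint_vel': array([ 0.00031254,  0.0006793 , -0.00073936,  0.00023744, -0.00089514,
       -0.00036812, -0.00172988]), 'joint_torque': array([-1.74285557e-03, -5.96445715e+01,  1.60686426e+00, -2.81200433e+01,
        1.24821888e-02,  9.30712296e-03, -1.99038124e-05]), 'eef_pos': array([0.16345834, 0.65429203, 0.23030549]), 'tool_rot': array([-3.93617857e-05,  1.22082517e-01,  9.92519519e-01, -9.28190109e-04]), 'contact_force': array([ 0.75664063, -0.46017075,  0.23283197]), 'torque': array([ 0.03303188,  0.0065042 , -0.02922684]), 'grasp_force': 0.0, 'gripper_width': 0.9989042769109722}
scene {'K': array([[449.78805708,   0.        , 319.79177222],
       [  0.        , 449.78805708, 196.48882476],
       [  0.        ,   0.        ,   1.        ]]), 'origin': array([1.38251699, 0.13992579, 1.32175173]), 'attitude': array([0.60850488, 0.20342804, 0.24346193, 0.72736863])}
top {'K': array([[508.73664444,   0.        , 318.24971248],
       [  0.        , 508.73664444, 201.40067225],
       [  0.        ,   0.        ,   1.        ]]), 'origin': array([ 0.4062397 , -0.00437735,  2.15556473]), 'attitude': array([-0.70576762, -0.02379246,  0.02191   ,  0.7077047 ])}
```

View pics/scene0.png

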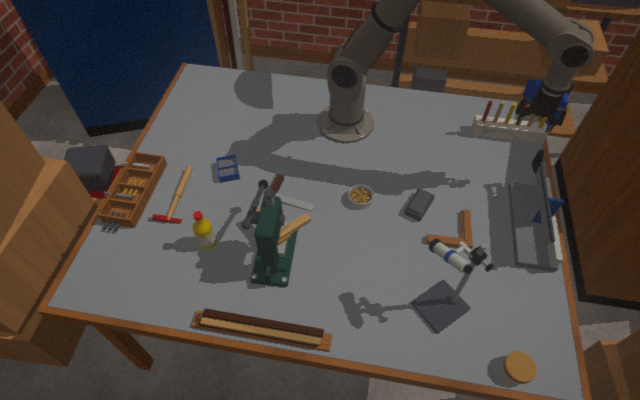

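View pics/top0.png

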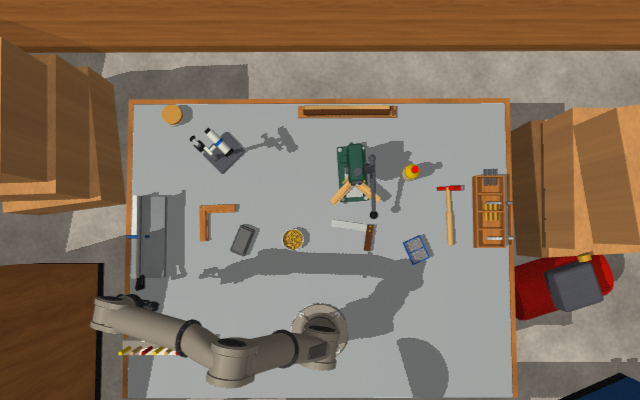

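The scene view shows the press at about (275,240), its lever knob near (250,220), and the scope barrel at about (450,257). In the top view the press is at (352,165), the knob at (374,214) and the scope at (215,142). I'll zoom in on these next.

```bash
cat > h.py <<'E'
import numpy as np,cv2
from station import *
from scipy.spatial.transform import Rotation as R
def rot(q): return R.from_quat([q[1],q[2],q[3],q[0]])
P={n:camera_params(n) for n in("scene","top")}
def ray(n,u,v):
    p=P[n];d=np.linalg.inv(p["K"])@[u,v,1.];d=rot(p["attitude"]).apply([d[0],-d[1],-d[2]])
    return np.array(p["origin"]),d/np.linalg.norm(d)
def onz(n,u,v,z):
    o,d=ray(n,u,v);return o+d*(z-o[2])/d[2]
def tri(a,b):  # scene px, top px
    o1,d1=ray("scene",*a);o2,d2=ray("top",*b)
    s=np.linalg.lstsq(np.c_[d1,-d2],o2-o1,rcond=None)[0]
    p,q=o1+s[0]*d1,o2+s[1]*d2;return (p+q)/2,np.linalg.norm(p-q)
def proj(n,X):
    p=P[n];c=rot(p["attitude"]).inv().apply(np.array(X)-p["origin"]);u=p["K"]@[c[0],-c[1],-c[2]];return u[:2]/u[2]
def crop(im,u,v,w=100,h=75,k=4): return cv2.resize(im[v:v+h,u:u+w],None,fx=k,fy=k,interpolation=cv2.INTER_CUBIC)
E
python3 - <<'E'
from h import *
s=cv2.imread("pics/scene0.png");t=cv2.imread("pics/top0.png")
cv2.imwrite("pics/z0.png",np.vstack([np.hstack([crop(s,230,175),crop(s,415,225)]),np.hstack([crop(t,310,145),crop(t,170,105)])]))
E
```

```text
(no output)
```

View pics/z0.png

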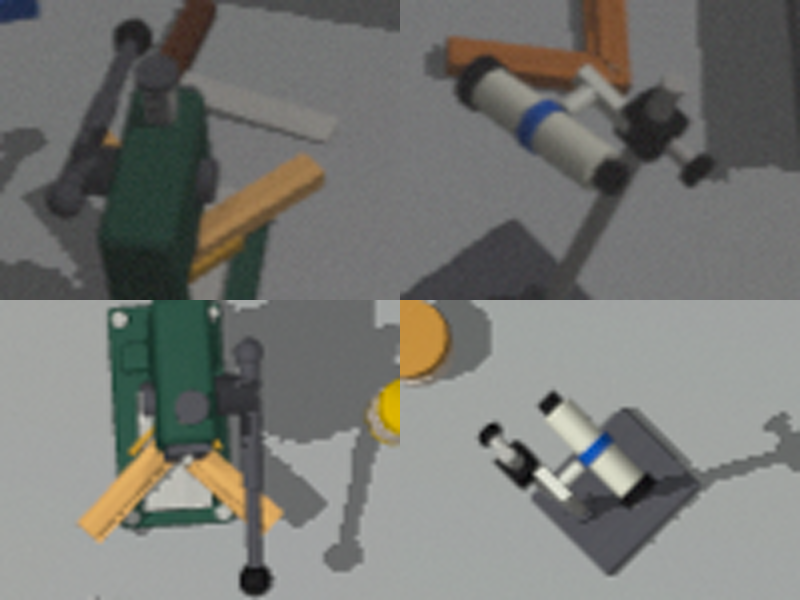

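The zoom shows the following, in composite pixels:
- **Knob:** (133,36) in scene and (255,580) in top.
- **Ram cap:** (158,72) in scene and (192,405) in top.
- **Corner leg ends:** about (90,530) and (274,523) in top.
- **Scope front:** (480,82) in scene and (640,488) in top. The back end is at (608,178) and (552,403).

I'll triangulate these.

Run:
```python
from h import *
np.set_printoptions(precision=4,suppress=True)
S1=lambda x,y:(230+x/4-.4,175+y/4-.4); S2=lambda x,y:(415+(x-400)/4-.4,225+y/4-.4)
T1=lambda x,y:(310+x/4-.4,145+(y-300)/4-.4); T2=lambda x,y:(170+(x-400)/4-.4,105+(y-300)/4-.4)
knob=tri(S1(133,36),T1(255,580));print("knob",knob)
print("cap",tri(S1(158,70),T1(192,405)))
L=onz("top",*T1(90,530),.07);Rr=onz("top",*T1(274,523),.07);print("legs",L,Rr,np.linalg.norm(L-Rr))
d=L-Rr;print("corner yaw",np.arctan2(-d[0],d[1]))
# green press mask in top: foot line fit
im=cv2.imread("pics/top0.png");h=cv2.cvtColor(im,cv2.COLOR_BGR2HSV)
m=cv2.inRange(h,(65,60,20),(95,255,255))[130:210,325:380];ys,xs=np.nonzero(m)
lx=np.array([[xs[ys==r].min()+325,r+130] for r in range(15,70) if (ys==r).any()]);print(lx[::4].tolist())
# scope
F=tri(S2(482,84),T2(640,488));B=tri(S2(607,178),T2(552,403));print("front",F,"back",B)
a=F[0]-B[0];print(np.linalg.norm(a),"yaw",np.arctan2(-a[1],-a[0]),"pitch",np.arcsin(-a[2]/np.linalg.norm(a)))
m=cv2.inRange(h,(0,0,225-110),(20,40,256))  # placeholder
c=im[105:180,170:270].astype(int);g=c.max(2);k=((g<95)&(g>50)).astype(np.uint8)
k=cv2.morphologyEx(k,cv2.MORPH_OPEN,np.ones((5,5),np.uint8));cs,_=cv2.findContours(k,0,1)
r=cv2.minAreaRect(np.vstack([max(cs,key=cv2.contourArea)]));b=cv2.boxPoints(r)+[170,105]
print("foot",[onz("top",*p,.014)[:2] for p in b])
# print white barrel principal axis
for n,(u,v,w,hh) in {"scene":(415,225,100,75),"top":(170,105,100,75)}.items():
    I=cv2.imread(f"pics/{n}0.png")[v:v+hh,u:u+w];H=cv2.cvtColor(I,cv2.COLOR_BGR2HSV)
    bl=cv2.inRange(H,(105,120,60),(125,255,255));y,x=np.nonzero(bl);print(n,"blue band",x.mean()+u,y.mean()+v,len(x))
```

```text
knob (array([ 0.4837, -0.2174,  0.1361]), np.float64(0.0007834385621155075))
cap (array([ 0.6375, -0.1427,  0.3032]), np.float64(0.0027222762989326543))
legs [ 0.5382 -0.0559  0.07  ] [ 0.5449 -0.2448  0.07  ] 0.18907147702445662
corner yaw 0.035275504466267996
[[348, 145], [342, 149], [337, 153], [338, 157], [338, 161], [338, 165], [338, 169], [339, 173], [339, 177], [339, 181], [339, 185], [344, 197]]
front (array([0.7151, 0.3327, 0.2755]), np.float64(0.004318998527066766)) back (array([0.7893, 0.4078, 0.3052]), np.float64(0.0017030759215370804))
0.10968283264424866 yaw 0.7909304181677331 pitch 0.2740447802659626
foot [array([0.748, 0.49 ]), array([0.8464, 0.3932]), array([0.7624, 0.3096]), array([0.6645, 0.4064])]
scene blue band 448.46153846153845 254.17948717948718 39
top blue band 218.5 142.0 28
```

Measured poses:
- **Press:** about (0.637,-0.146), yaw 0.035.
- **Knob:** (0.484,-0.217,0.136).
- **Lens:** about (0.708,0.324,0.2735), yaw 0.793, pitch about 0.27.

Next I'll get the exact moves to the knob.

```bash
cat >> h.py <<'E'
np.set_printoptions(precision=4,suppress=True)
def down(yaw,pitch=0):  # tool z down, tool y at heading `yaw`+90deg, tool x = opposite of heading
    return R.from_euler("z",yaw)*R.from_euler("y",pitch)*R.from_matrix([[-1,0,0],[0,1,0],[0,0,-1]])
def go(p,r,p0=None,r0=None):
    o=get_obs();p0=o["eef_pos"] if p0 is None else np.array(p0);r0=rot(o["tool_rot"]) if r0 is None else r0
    print("shift",r0.inv().apply(np.array(p)-p0),"turn",(r0.inv()*r).as_rotvec())
E
python3 - <<'E'
from h import *
r=down(.035)
go([.46,.33,.30],r); go([.484,-.217,.25],r,[.46,.33,.30],r); go([.484,-.217,.121],r,[.484,-.217,.25],r)
# axis of barrel: PCA of bright barrel pixels in both views -> plane intersection
N=[]
for n,(u,v,w,h) in {"scene":(415,225,100,75),"top":(170,105,100,75)}.items():
    I=cv2.imread(f"pics/{n}0.png")[v:v+h,u:u+w];H=cv2.cvtColor(I,cv2.COLOR_BGR2HSV)
    m=cv2.inRange(H,(0,0,150 if n=="scene" else 205),(179,60,255))|cv2.inRange(H,(105,100,60),(125,255,255))
    m=cv2.morphologyEx(m,cv2.MORPH_OPEN,np.ones((4,4),np.uint8))
    c=max(cv2.findContours(m,0,1)[0],key=cv2.contourArea);k=np.zeros_like(m);cv2.drawContours(k,[c],-1,1,-1)
    y,x=np.nonzero(k);p=np.c_[x+u,y+v].astype(float);c0=p.mean(0);d=np.linalg.svd(p-c0)[2][0]if len(p)<3000 else [1,0]
    q=(p-c0)@d;print(n,len(p),c0,d,q.min(),q.max());_,a=ray(n,*c0-20*d);_,b=ray(n,*c0+20*d);N.append(np.cross(a,b))
a=np.cross(*N);a/=np.linalg.norm(a);a*=-np.sign(a[0]);print(a,"yaw",np.arctan2(-a[1],-a[0]),"pitch",np.arcsin(-a[2]))
E
```

```text
shift [-0.3663 -0.2429 -0.0691] turn [-0.0016 -0.0001 -0.2798]
shift [-0.0048 -0.5475  0.05  ] turn [0. 0. 0.]
shift [0.    0.    0.129] turn [0. 0. 0.]Traceback (most recent call last):
  File "<stdin>", line 10, in <module>
ValueError: max() iterable argument is empty
```

```bash
A='{"x":-0.366,"y":-0.243,"z":-0.069,"az":-0.28}'; python3 -m jog '[{"x":-0.366,"y":-0.243,"z":-0.069,"az":-0.28},{"x":-0.366,"y":-0.243,"z":-0.069,"az":-0.28},{"x":-0.366,"y":-0.243,"z":-0.069,"az":-0.28},{"x":-0.366,"y":-0.243,"z":-0.069,"az":-0.28},{"x":-0.366,"y":-0.243,"z":-0.069,"az":-0.28},{"x":-0.366,"y":-0.243,"z":-0.069,"az":-0.28},{"x":-0.366,"y":-0.243,"z":-0.069,"az":-0.28},{"x":-0.366,"y":-0.243,"z":-0.069,"az":-0.28},{"x":-0.366,"y":-0.243,"z":-0.069,"az":-0.28},{"x":-0.366,"y":-0.243,"z":-0.069,"az":-0.28},{"x":-0.366,"y":-0.243,"z":-0.069,"az":-0.28}]' 1
python3 -m jog '[{"x":-0.005,"y":-0.547,"z":0.05},{"x":-0.005,"y":-0.547,"z":0.05},{"x":-0.005,"y":-0.547,"z":0.05},{"x":-0.005,"y":-0.547,"z":0.05},{"x":-0.005,"y":-0.547,"z":0.05},{"x":-0.005,"y":-0.547,"z":0.05},{"x":-0.005,"y":-0.547,"z":0.05},{"x":-0.005,"y":-0.547,"z":0.05},{"x":-0.005,"y":-0.547,"z":0.05},{"x":-0.005,"y":-0.547,"z":0.05},{"x":-0.005,"y":-0.547,"z":0.05},{"x":-0.005,"y":-0.547,"z":0.05}]'
python3 - <<'E'
from h import *
go([.484,-.217,.121],down(.035))
for n in P: cv2.imwrite(f"pics/{n}1.png",read_camera(n)[:,:,::-1])
s=cv2.imread("pics/scene1.png");t=cv2.imread("pics/top1.png")
cv2.imwrite("pics/z1.png",np.hstack([crop(s,210,140),crop(t,310,155)]))
N=[];V=[]
for n,(u,v,w,h) in {"scene":(415,225,100,75),"top":(170,105,100,75)}.items():
    I=cv2.imread(f"pics/{n}0.png")[v:v+h,u:u+w];H=cv2.cvtColor(I,cv2.COLOR_BGR2HSV);V.append(cv2.resize(I,None,fx=4,fy=4,interpolation=0))
    th=np.percentile(H[...,2],50)*1.15
    print(n,"median V",th/1.15)
E
```

```text
shift [-0.5221 -0.7675  0.1108] turn [-0.0016 -0.0001 -0.2798]
scene median V 117.0
top median V 164.0validation failed for argument at $[0]...
validation failed for argument at $[0]...
```

View pics/z1.png

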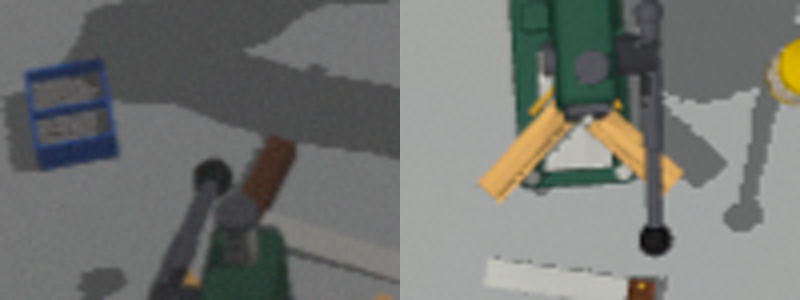

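The arm hasn't moved and the view is unchanged. The knob is at scene (263,184) and top (373,215). The rows were refused, probably because every key is required, so I'll send full rows.

```bash
python3 -m jog '[{"x":-0.366,"y":-0.243,"z":-0.069,"ax":0,"ay":0,"az":-0.28},{"x":-0.366,"y":-0.243,"z":-0.069,"ax":0,"ay":0,"az":-0.28},{"x":-0.366,"y":-0.243,"z":-0.069,"ax":0,"ay":0,"az":-0.28},{"x":-0.366,"y":-0.243,"z":-0.069,"ax":0,"ay":0,"az":-0.28},{"x":-0.366,"y":-0.243,"z":-0.069,"ax":0,"ay":0,"az":-0.28},{"x":-0.366,"y":-0.243,"z":-0.069,"ax":0,"ay":0,"az":-0.28},{"x":-0.366,"y":-0.243,"z":-0.069,"ax":0,"ay":0,"az":-0.28},{"x":-0.366,"y":-0.243,"z":-0.069,"ax":0,"ay":0,"az":-0.28},{"x":-0.366,"y":-0.243,"z":-0.069,"ax":0,"ay":0,"az":-0.28},{"x":-0.366,"y":-0.243,"z":-0.069,"ax":0,"ay":0,"az":-0.28},{"x":-0.366,"y":-0.243,"z":-0.069,"ax":0,"ay":0,"az":-0.28}]' 1
```

```text
t: 1.3
eef_pos: [0.4604, 0.3294, 0.3004]
tool_rot: [0.0, -0.016, 1.0, 0.0]
contact_force: [-0.1, 1.0, 0.1]
gripper_width: 0.997
grasp_force: 0.0
```

```bash
python3 -m jog '[{"x":-0.005,"y":-0.547,"z":0.05,"ax":0,"ay":0,"az":0},{"x":-0.005,"y":-0.547,"z":0.05,"ax":0,"ay":0,"az":0},{"x":-0.005,"y":-0.547,"z":0.05,"ax":0,"ay":0,"az":0},{"x":-0.005,"y":-0.547,"z":0.05,"ax":0,"ay":0,"az":0},{"x":-0.005,"y":-0.547,"z":0.05,"ax":0,"ay":0,"az":0},{"x":-0.005,"y":-0.547,"z":0.05,"ax":0,"ay":0,"az":0},{"x":-0.005,"y":-0.547,"z":0.05,"ax":0,"ay":0,"az":0},{"x":-0.005,"y":-0.547,"z":0.05,"ax":0,"ay":0,"az":0},{"x":-0.005,"y":-0.547,"z":0.05,"ax":0,"ay":0,"az":0},{"x":-0.005,"y":-0.547,"z":0.05,"ax":0,"ay":0,"az":0},{"x":-0.005,"y":-0.547,"z":0.05,"ax":0,"ay":0,"az":0},{"x":-0.005,"y":-0.547,"z":0.05,"ax":0,"ay":0,"az":0}]'
python3 - <<'E'
from h import *
go([.484,-.217,.121],down(.035))
E
```

```text
t: 2.5
eef_pos: [0.483, -0.2215, 0.2498]
tool_rot: [-0.0, -0.014, 1.0, -0.001]
contact_force: [-0.1, 0.2, -0.2]
gripper_width: 1.001
grasp_force: 0.0
shift [-0.0013  0.0048  0.1288] turn [-0.003  -0.001  -0.0067]
```

```bash
python3 -m jog '[{"x":0,"y":0,"z":0.04,"ax":0,"ay":0,"az":0},{"x":0,"y":0,"z":0.08,"ax":0,"ay":0,"az":0},{"x":0,"y":0,"z":0.11,"ax":0,"ay":0,"az":0},{"x":0,"y":0,"z":0.129,"ax":0,"ay":0,"az":0},{"x":0,"y":0,"z":0.129,"ax":0,"ay":0,"az":0}]'
python3 -m jog '[{"x":0,"y":0,"z":0,"ax":0,"ay":0,"az":0},{"x":0,"y":0,"z":0,"ax":0,"ay":0,"az":0},{"x":0,"y":0,"z":0,"ax":0,"ay":0,"az":0},{"x":0,"y":0,"z":0,"ax":0,"ay":0,"az":0},{"x":0,"y":0,"z":0,"ax":0,"ay":0,"az":0},{"x":0,"y":0,"z":0,"ax":0,"ay":0,"az":0},{"x":0,"y":0,"z":0,"ax":0,"ay":0,"az":0},{"x":0,"y":0,"z":0,"ax":0,"ay":0,"az":0}]' 0 40
```

```text
t: 3.0
eef_pos: [0.4827, -0.2131, 0.1184]
tool_rot: [-0.003, -0.019, 1.0, 0.001]
contact_force: [0.1, 0.8, 0.2]
gripper_width: 0.997
grasp_force: 0.0
t: 3.8
eef_pos: [0.4849, -0.2171, 0.1227]
tool_rot: [0.001, -0.017, 1.0, -0.001]
contact_force: [-1.1, -0.6, 5.2]
gripper_width: 0.373
grasp_force: 39.1
```

Ball gripped. Now I'll swing it along the arc.

```bash
python3 -m jog '[{"x":0.004,"y":0,"z":-0.0135,"ax":0,"ay":0,"az":0},{"x":0.0077,"y":0,"z":-0.0274,"ax":0,"ay":0,"az":0},{"x":0.01,"y":0,"z":-0.0415,"ax":0,"ay":0,"az":0},{"x":0.0113,"y":0,"z":-0.0557,"ax":0,"ay":0,"az":0},{"x":0.0113,"y":0,"z":-0.07,"ax":0,"ay":0,"az":0},{"x":0.0106,"y":0,"z":-0.0841,"ax":0,"ay":0,"az":0},{"x":0.0084,"y":0,"z":-0.0983,"ax":0,"ay":0,"az":0},{"x":0.0056,"y":0,"z":-0.1122,"ax":0,"ay":0,"az":0},{"x":0.0015,"y":0,"z":-0.1258,"ax":0,"ay":0,"az":0},{"x":-0.0035,"y":0,"z":-0.1391,"ax":0,"ay":0,"az":0},{"x":-0.0118,"y":0,"z":-0.1562,"ax":0,"ay":0,"az":0},{"x":-0.0165,"y":0,"z":-0.1645,"ax":0,"ay":0,"az":0}]'
python3 -m jog '[{"x":-0.005,"y":0,"z":-0.008,"ax":0,"ay":0,"az":0},{"x":-0.011,"y":0,"z":-0.0165,"ax":0,"ay":0,"az":0},{"x":-0.013,"y":0,"z":-0.0195,"ax":0,"ay":0,"az":0},{"x":-0.013,"y":0,"z":-0.0195,"ax":0,"ay":0,"az":0},{"x":-0.013,"y":0,"z":-0.0195,"ax":0,"ay":0,"az":0},{"x":-0.013,"y":0,"z":-0.0195,"ax":0,"ay":0,"az":0}]'
```

```text
t: 5.0
eef_pos: [0.5011, -0.2161, 0.2866]
tool_rot: [0.001, -0.017, 1.0, -0.001]
contact_force: [5.3, -5.7, -10.0]
gripper_width: 0.369
grasp_force: 40.9
t: 5.6
eef_pos: [0.5144, -0.2154, 0.3054]
tool_rot: [0.001, -0.018, 1.0, -0.001]
contact_force: [5.4, -2.1, -6.9]
gripper_width: 0.367
grasp_force: 41.0
```

```bash
python3 -m jog '[{"x":0,"y":0,"z":0,"ax":0,"ay":0,"az":0},{"x":0,"y":0,"z":0,"ax":0,"ay":0,"az":0},{"x":0,"y":0,"z":0,"ax":0,"ay":0,"az":0},{"x":0,"y":0,"z":0,"ax":0,"ay":0,"az":0},{"x":0,"y":0,"z":0,"ax":0,"ay":0,"az":0},{"x":0,"y":0,"z":0,"ax":0,"ay":0,"az":0}]' 1
python3 -m jog '[{"x":0,"y":0,"z":-0.03,"ax":0,"ay":0,"az":0},{"x":0,"y":0,"z":-0.07,"ax":0,"ay":0,"az":0},{"x":0,"y":0.04,"z":-0.1,"ax":0,"ay":0,"az":0},{"x":0.05,"y":0.08,"z":-0.1,"ax":0,"ay":0,"az":0},{"x":0.07,"y":0.12,"z":-0.1,"ax":0,"ay":0,"az":0},{"x":0.07,"y":0.16,"z":-0.1,"ax":0,"ay":0,"az":0},{"x":0.07,"y":0.2,"z":-0.1,"ax":0,"ay":0,"az":0},{"x":0.07,"y":0.24,"z":-0.1,"ax":0,"ay":0,"az":0},{"x":0.07,"y":0.24,"z":-0.1,"ax":0,"ay":0,"az":0}]'
python3 - <<'E'
from h import *
for n in P: cv2.imwrite(f"pics/{n}2.png",read_camera(n)[:,:,::-1])
s=cv2.imread("pics/scene2.png");t=cv2.imread("pics/top2.png")
cv2.imwrite("pics/z2.png",np.hstack([crop(s,230,165),crop(t,310,145)]))
E
```

```text
t: 6.2
eef_pos: [0.5135, -0.215, 0.3053]
tool_rot: [0.0, -0.018, 1.0, 0.0]
contact_force: [-0.2, 0.1, -0.5]
gripper_width: 0.996
grasp_force: 0.0
t: 7.1
eef_pos: [0.4345, 0.028, 0.4052]
tool_rot: [-0.0, -0.022, 1.0, 0.001]
contact_force: [1.0, -0.1, -1.1]
gripper_width: 0.996
grasp_force: 0.0
```

View pics/z2.png

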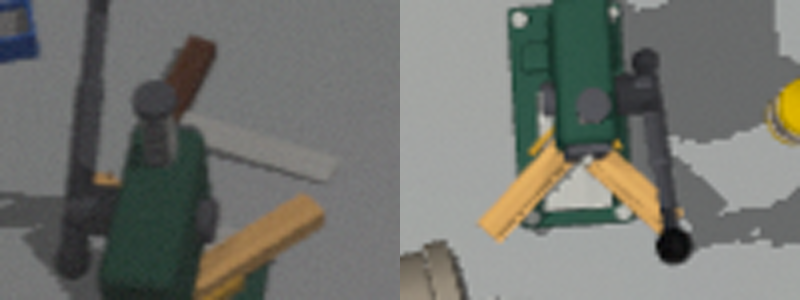

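The lever is up: the knob is at top (378,206) and the bar is raised. The corner is still in place, with its left leg end at top (332,202). Next is the grasp, taken 25 mm from the leg end for clearance to the press head.

Run:
```python
from h import *
print("knob",onz("top",310+273/4-.4,145+245/4-.4,.315))
r=down(.035-np.pi/4);p=[.5568,-.0722,.16];go(p,r);go([.5568,-.0722,.04],r,p,r)
```

```text
knob [ 0.5086 -0.2155  0.315 ]
shift [-0.1182 -0.0993  0.2453] turn [-0.0004  0.0001  0.7876]
shift [0.   0.   0.12] turn [0. 0. 0.]
```

```bash
python3 -m jog '[{"x":-0.118,"y":-0.1,"z":0.12,"ax":0,"ay":0,"az":0.787},{"x":-0.118,"y":-0.1,"z":0.12,"ax":0,"ay":0,"az":0.787},{"x":-0.118,"y":-0.1,"z":0.12,"ax":0,"ay":0,"az":0.787},{"x":-0.118,"y":-0.1,"z":0.12,"ax":0,"ay":0,"az":0.787},{"x":-0.118,"y":-0.1,"z":0.15,"ax":0,"ay":0,"az":0.787},{"x":-0.118,"y":-0.1,"z":0.2,"ax":0,"ay":0,"az":0.787},{"x":-0.118,"y":-0.1,"z":0.245,"ax":0,"ay":0,"az":0.787},{"x":-0.118,"y":-0.1,"z":0.245,"ax":0,"ay":0,"az":0.787},{"x":-0.118,"y":-0.1,"z":0.245,"ax":0,"ay":0,"az":0.787}]'
python3 - <<'E'
from h import *
go([.5568,-.0722,.04],down(.035-np.pi/4))
for n in P: cv2.imwrite(f"pics/{n}3.png",read_camera(n)[:,:,::-1])
s=cv2.imread("pics/scene3.png");t=cv2.imread("pics/top3.png")
cv2.imwrite("pics/z3.png",np.hstack([crop(s,240,165),crop(t,300,145)]))
E
```

```text
t: 8.1
eef_pos: [0.5565, -0.075, 0.161]
tool_rot: [-0.0, 0.368, 0.93, -0.001]
contact_force: [0.1, -0.2, 0.6]
gripper_width: 0.999
grasp_force: 0.0
shift [0.0017 0.0024 0.121 ] turn [-0.0013  0.0001 -0.0033]
```

View pics/z3.png

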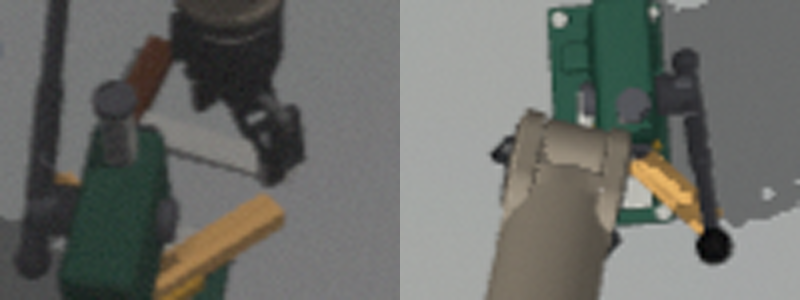

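The gripper is over the left leg. The wrist is close to the press head (about (630,140) in the crop), so I'll lean the tool 0.2 rad outward along the leg while descending.

```bash
python3 -m jog '[{"x":0,"y":0,"z":0.0,"ax":0,"ay":-0.1,"az":0},{"x":0,"y":0,"z":0.0,"ax":0,"ay":-0.2,"az":0},{"x":-0.002,"y":0,"z":0.04,"ax":0,"ay":-0.2,"az":0},{"x":-0.003,"y":0,"z":0.075,"ax":0,"ay":-0.2,"az":0},{"x":-0.004,"y":0,"z":0.1,"ax":0,"ay":-0.2,"az":0},{"x":-0.004,"y":0,"z":0.12,"ax":0,"ay":-0.2,"az":0},{"x":-0.004,"y":0,"z":0.12,"ax":0,"ay":-0.2,"az":0},{"x":-0.004,"y":0,"z":0.12,"ax":0,"ay":-0.2,"az":0}]'
```

```text
t: 9.0
eef_pos: [0.5612, -0.0763, 0.0423]
tool_rot: [0.094, 0.365, 0.925, -0.036]
contact_force: [0.4, -1.0, 0.1]
gripper_width: 1.0
grasp_force: 0.0
```

```bash
python3 -m jog '[{"x":0,"y":0,"z":0,"ax":0,"ay":0,"az":0},{"x":0,"y":0,"z":0,"ax":0,"ay":0,"az":0},{"x":0,"y":0,"z":0,"ax":0,"ay":0,"az":0},{"x":0,"y":0,"z":0,"ax":0,"ay":0,"az":0},{"x":0,"y":0,"z":0,"ax":0,"ay":0,"az":0},{"x":0,"y":0,"z":0,"ax":0,"ay":0,"az":0},{"x":0,"y":0,"z":0,"ax":0,"ay":0,"az":0},{"x":0,"y":0,"z":0,"ax":0,"ay":0,"az":0}]' 0 70
python3 - <<'E'
from h import *
r=rot(get_obs()["tool_rot"])
for d in ([-.04,-.0014,.004],[-.2,-.007,.006],[-.2,.1,.16]): print(r.inv().apply(d))
E
```

```text
t: 9.8
eef_pos: [0.5599, -0.0761, 0.0409]
tool_rot: [0.093, 0.365, 0.925, -0.036]
contact_force: [-1.2, 1.8, 6.6]
gripper_width: 0.358
grasp_force: 71.3
[ 0.0269 -0.0283 -0.0096]
[ 0.1373 -0.1417 -0.0341]
[ 0.1782 -0.0634 -0.1996]
```

Run:
```python
from h import *
r=rot(get_obs()["tool_rot"])
for d in ([-.03,-.001,.004],[-.06,-.002,.005],[-.09,-.003,.006],[-.12,-.004,.006],[-.12,.03,.03],[-.12,.06,.07],[-.12,.1,.1],[-.12,.13,.14]): print(r.inv().apply(d).round(3).tolist())
```

```text
[0.02, -0.021, -0.008]
[0.041, -0.042, -0.013]
[0.061, -0.064, -0.019]
[0.082, -0.085, -0.023]
[0.1, -0.06, -0.051]
[0.112, -0.038, -0.094]
[0.133, -0.009, -0.129]
[0.145, 0.013, -0.172]
```

```bash
python3 -m jog '[{"x":0.01,"y":-0.01,"z":-0.006,"ax":0,"ay":0,"az":0},{"x":0.02,"y":-0.021,"z":-0.008,"ax":0,"ay":0,"az":0},{"x":0.041,"y":-0.042,"z":-0.013,"ax":0,"ay":0,"az":0},{"x":0.061,"y":-0.064,"z":-0.019,"ax":0,"ay":0,"az":0},{"x":0.082,"y":-0.085,"z":-0.023,"ax":0,"ay":0,"az":0},{"x":0.082,"y":-0.085,"z":-0.023,"ax":0,"ay":0,"az":0},{"x":0.1,"y":-0.06,"z":-0.051,"ax":0,"ay":0,"az":0},{"x":0.112,"y":-0.038,"z":-0.094,"ax":0,"ay":0,"az":0},{"x":0.133,"y":-0.009,"z":-0.129,"ax":0,"ay":0,"az":0},{"x":0.145,"y":0.013,"z":-0.172,"ax":0,"ay":0,"az":0},{"x":0.145,"y":0.013,"z":-0.172,"ax":0,"ay":0,"az":0},{"x":0.145,"y":0.013,"z":-0.172,"ax":0,"ay":0,"az":0}]'
python3 - <<'E'
from h import *
for n in P: cv2.imwrite(f"pics/{n}4.png",read_camera(n)[:,:,::-1])
s=cv2.imread("pics/scene4.png");t=cv2.imread("pics/top4.png")
cv2.imwrite("pics/z4.png",np.hstack([crop(s,240,140,133,100,3),crop(t,270,145,133,100,3)]))
E
```

```text
t: 11.0
eef_pos: [0.4403, 0.0555, 0.1808]
tool_rot: [0.093, 0.364, 0.926, -0.035]
contact_force: [-0.7, -1.1, -1.7]
gripper_width: 0.36
grasp_force: 70.6
```

View pics/z4.png

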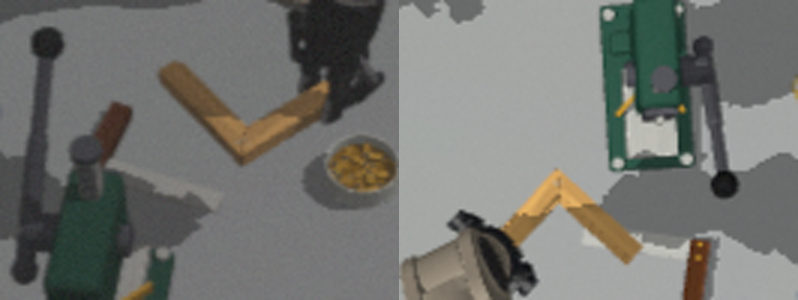

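The corner is out and held level. Its tip is at crop (242,160) in scene and (559,172) in top, and its right leg end is at (170,72) and (632,254). I'll check the grasp and work out the final pose.

```bash
cat > f.py <<'E'
from h import *
def M(r,p): 
    m=np.eye(4);m[:3,:3]=r.as_matrix();m[:3,3]=p;return m
Tp=M(rot([0.093,.365,.925,-.036]),[.5599,-.0761,.0409])
Cp=M(R.from_euler("z",.035),[.6365,-.1465,.05]); G=np.linalg.inv(Tp)@Cp  # corner in tool
def corner():
    o=get_obs();return M(rot(o["tool_rot"]),o["eef_pos"])@G
E
python3 - <<'E'
from f import *
C=corner();q=lambda v:(C@[*v,1])[:3]
s=lambda x,y:(240+x/3-.3,140+y/3-.3);t=lambda x,y:(270+(x-400)/3-.3,145+y/3-.3)
print("tip",tri(s(242,160),t(559,171)),q([.0226,0,.02]))
print("end",tri(s(171,72),t(632,254)),q([-.0948,-.0948,.02]))
print("C",C[:3])
for n,X in (("scene",q([.0226,0,.02])),("top",q([.0226,0,.02])),("scene",q([-.0948,-.0948,.02])),("top",q([-.0948,-.0948,.02]))): 
    u=proj(n,X);print(n,(u-([240,140] if n=="scene" else [270,145]))*3+[0 if n=="scene" else 400,0])
N=[]
for n,(u,v,w,h),th in (("scene",(415,225,100,75),138),("top",(170,105,100,75),182)):
    I=cv2.imread(f"pics/{n}1.png")[v:v+h,u:u+w];H=cv2.cvtColor(I,cv2.COLOR_BGR2HSV);print(n,np.percentile(H[...,2],[50,90,97,99]))
    m=((H[...,2]>th)&(H[...,1]<70)).astype(np.uint8)|(cv2.inRange(H,(105,120,60),(125,255,255))//255)
    m=cv2.morphologyEx(m,cv2.MORPH_OPEN,np.ones((4,4),np.uint8));cs=cv2.findContours(m,0,1)[0]
    c=max(cs,key=cv2.contourArea);r=cv2.minAreaRect(c);b=cv2.boxPoints(r)+[u,v]
    e=[np.linalg.norm(b[1]-b[0]),np.linalg.norm(b[2]-b[1])];i=int(e[0]>e[1])
    a,z=((b[0]+b[1])/2,(b[2]+b[3])/2) if not i else ((b[1]+b[2])/2,(b[3]+b[0])/2);print(n,e,a,z)
    N.append(np.cross(ray(n,*a)[1],ray(n,*z)[1]))
a=np.cross(*N);a/=np.linalg.norm(a);a*=-np.sign(a[0]);print(a,"yaw",np.arctan2(-a[1],-a[0]),"pitch",np.arcsin(-a[2]))
E
```

```text
tip (array([ 0.5317, -0.014 ,  0.1925]), np.float64(0.005151262812745265)) [ 0.5379 -0.0171  0.2081]
end (array([ 0.4251, -0.1101,  0.1934]), np.float64(0.0004509887903591352)) [ 0.4237 -0.1158  0.2086]
C [[ 0.9994 -0.0334  0.0025  0.5152]
 [ 0.0334  0.9994  0.0017 -0.0179]
 [-0.0026 -0.0017  1.      0.1882]]
scene [234.6471 154.0756]
top [558.6152 164.8276]
scene [164.9342  60.3904]
top [636.3855 254.021 ]
scene [117. 121. 130. 148.]Traceback (most recent call last):
  File "<stdin>", line 14, in <module>
ValueError: max() iterable argument is empty
```

```bash
cat >> f.py <<'E'
lens=np.array([.7083,.324,.2735]);yaw,pit=.793,.274
def target(dist,lens=lens,yaw=yaw,pit=pit,G=G):
    r=R.from_euler("ZY",[yaw,-pit]);s=lens-dist*r.apply([1,0,0])
    C=M(r,s-r.apply([.0226,0,.01]));return C@np.linalg.inv(G),C
def goT(T,T0=None):
    go(T[:3,3],R.from_matrix(T[:3,:3]),*( (None,None) if T0 is None else (T0[:3,3],R.from_matrix(T0[:3,:3]))))
E
python3 - <<'E'
from f import *
T,C=target(.17);print(T,C,get_obs()["q"]);goT(T)
E
```

```text
[[-0.9242 -0.0252  0.381   0.4797]
 [ 0.0506  0.9809  0.1877  0.196 ]
 [-0.3784  0.1928 -0.9053  0.183 ]
 [ 0.      0.      0.      1.    ]] [[ 0.6755 -0.7125 -0.1899  0.5801]
 [ 0.6859  0.7017 -0.1928  0.1938]
 [ 0.2706  0.      0.9627  0.2118]
 [ 0.      0.      0.      1.    ]] [-1.0783  0.1059  0.7406  2.2635  0.1625  0.7163  0.3559]
shift [ 0.066   0.1327 -0.0174] turn [-0.4053 -0.1112 -0.688 ]
```

```bash
python3 -m jog '[{"x":0.066,"y":0.133,"z":-0.017,"ax":-0.405,"ay":-0.111,"az":-0.688},{"x":0.066,"y":0.133,"z":-0.017,"ax":-0.405,"ay":-0.111,"az":-0.688},{"x":0.066,"y":0.133,"z":-0.017,"ax":-0.405,"ay":-0.111,"az":-0.688},{"x":0.066,"y":0.133,"z":-0.017,"ax":-0.405,"ay":-0.111,"az":-0.688},{"x":0.066,"y":0.133,"z":-0.017,"ax":-0.405,"ay":-0.111,"az":-0.688},{"x":0.066,"y":0.133,"z":-0.017,"ax":-0.405,"ay":-0.111,"az":-0.688},{"x":0.066,"y":0.133,"z":-0.017,"ax":-0.405,"ay":-0.111,"az":-0.688},{"x":0.066,"y":0.133,"z":-0.017,"ax":-0.405,"ay":-0.111,"az":-0.688},{"x":0.066,"y":0.133,"z":-0.017,"ax":-0.405,"ay":-0.111,"az":-0.688}]'
python3 - <<'E'
from f import *
T,C=target(.17);goT(T);D=corner()
for n in P: cv2.imwrite(f"pics/{n}5.png",read_camera(n)[:,:,::-1])
s=cv2.imread("pics/scene5.png");t=cv2.imread("pics/top5.png")
w=(D@[.0226,0,.02,1])[:3];e=(D@[-.0948,-.0948,.02,1])[:3]
for X in (w,e,lens): print(proj("scene",X),proj("top",X))
cv2.imwrite("pics/z5.png",np.hstack([crop(s,387,195,80,100,5),crop(t,200,125,80,100,5)]))
E
```

```text
t: 12.0
eef_pos: [0.481, 0.1968, 0.1832]
tool_rot: [0.195, 0.007, 0.976, 0.097]
contact_force: [0.2, 0.2, -1.1]
gripper_width: 0.361
grasp_force: 70.6
shift [ 0.0012 -0.0008 -0.0005] turn [-0.0009  0.0006 -0.001 ]
[389.3102 210.4019] [263.9362 185.1071]
[340.2231 206.3031] [303.0322 188.8882]
[430.9276 243.3103] [231.4271 153.4534]
```

View pics/z5.png

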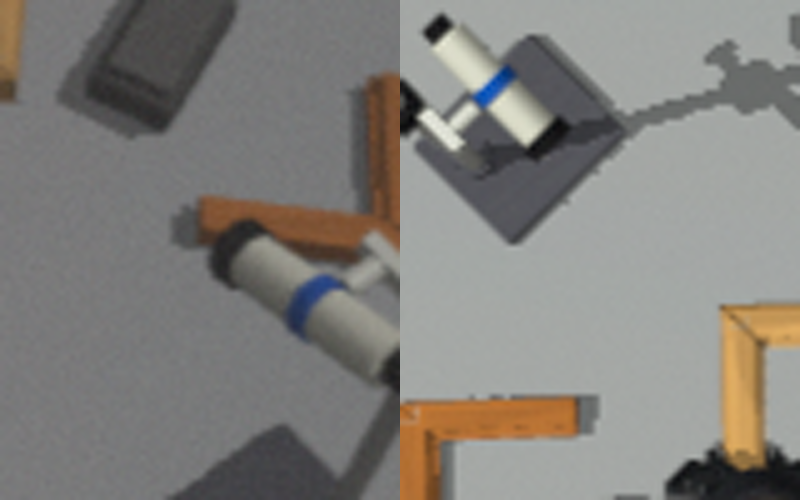

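In the top view the corner tip is at crop (722,308), 1 px from prediction, and the scene view agrees. The lens front falls at crop (225,240) in scene and (557,140) in top, also within 1–2 px of prediction. One more check, of the scope pitch from the barrel edges.

Run:
```python
from f import *
N=[]
for n,(u,v,w,h) in (("scene",(420,232,55,50)),("top",(198,122,42,40))):
    I=cv2.imread(f"pics/{n}5.png")[v:v+h,u:u+w];g=cv2.resize(I,None,fx=4,fy=4,interpolation=cv2.INTER_CUBIC)
    g=cv2.cvtColor(g,cv2.COLOR_BGR2GRAY)
    L=cv2.createLineSegmentDetector().detect(cv2.GaussianBlur(g,(5,5),0))[0][:,0]
    r=R.from_euler("ZY",[yaw,-pit]).apply([1,0,0])
    for p in (.15,.274,.4):
        x=R.from_euler("ZY",[yaw,-p]).apply([1,0,0]);mid=lens+.06*r;a,b=proj(n,mid-.06*x),proj(n,mid+.06*x);print(n,"pred",p,np.degrees(np.arctan2(*(b-a)[::-1])),a,b)
    for l in L:
        d=np.hypot(l[2]-l[0],l[3]-l[1])
        if d>40: print("  seg",(l/4+[u,v,u,v]).round(1),"len",d/4,"ang",np.degrees(np.arctan2(l[3]-l[1],l[2]-l[0])).round(1))
```

```text
scene pred 0.15 40.5012114373793 [431.0533 241.5029] [465.189  270.6587]
scene pred 0.274 36.47273711933544 [430.9276 243.3103] [465.4755 268.8489]
scene pred 0.4 31.939350371777778 [431.0532 245.319 ] [465.4763 266.7783]
  seg [450.9 248.8 439.9 242.1] len 12.860107 ang -148.8
  seg [471.1 249.9 462.3 240.9] len 12.59669 ang -134.5
  seg [473.8 267.4 469.  276.7] len 10.488456 ang 117.2
  seg [443.9 242.6 457.7 244.4] len 13.957851 ang 7.4
  seg [461.1 272.4 449.5 263.8] len 14.434143 ang -143.5
top pred 0.15 -135.57937360368334 [231.386  153.4352] [207.8548 130.3752]
top pred 0.274 -135.63430750277436 [231.4271 153.4534] [207.721  130.2664]
top pred 0.4 -135.69028078119342 [231.2855 153.2927] [207.7738 130.3407]
  seg [202.4 147.6 209.9 154.8] len 10.387924 ang 44.0
  seg [217.4 146.7 224.9 154.2] len 10.606464 ang 45.3
  seg [206.6 135.  214.  142.6] len 10.606426 ang 45.3
  seg [228.3 131.7 239.9 143.5] len 16.571262 ang 45.3
  seg [218.5 139.  210.9 131.3] len 10.828786 ang -134.6
```

The edge angle (36.5°) agrees with a pitch of about 0.28. Now the final approach.

Run:
```python
from f import *
T,C=target(.101,pit=.28);goT(T)
```

```text
shift [-0.0464  0.0473  0.0107] turn [-0.0039 -0.0033  0.0015]
```

```bash
python3 -m jog '[{"x":-0.012,"y":0.012,"z":0.003,"ax":-0.002,"ay":-0.002,"az":0},{"x":-0.023,"y":0.024,"z":0.005,"ax":-0.004,"ay":-0.003,"az":0},{"x":-0.035,"y":0.036,"z":0.008,"ax":-0.004,"ay":-0.003,"az":0.001},{"x":-0.046,"y":0.047,"z":0.011,"ax":-0.004,"ay":-0.003,"az":0.001},{"x":-0.046,"y":0.047,"z":0.011,"ax":-0.004,"ay":-0.003,"az":0.001},{"x":-0.046,"y":0.047,"z":0.011,"ax":-0.004,"ay":-0.003,"az":0.001},{"x":-0.046,"y":0.047,"z":0.011,"ax":-0.004,"ay":-0.003,"az":0.001},{"x":-0.046,"y":0.047,"z":0.011,"ax":-0.004,"ay":-0.003,"az":0.001}]'
python3 - <<'E'
from f import *
T,C=target(.1,pit=.28);goT(T);D=corner()
for n in P: cv2.imwrite(f"pics/{n}6.png",read_camera(n)[:,:,::-1])
s=cv2.imread("pics/scene6.png");t=cv2.imread("pics/top6.png")
w=(D@[.0226,0,.02,1])[:3];b=(D@[.0226,0,0,1])[:3]
print("scene tip top/bottom, lens",[((proj("scene",X)-[370,190])*4).round() for X in (w,b,lens)])
print("top",[((proj("top",X)-[190,120])*4+[400,0]).round() for X in (w,b,lens)])
cv2.imwrite("pics/z6.png",np.hstack([crop(s,370,190,100,100,4),crop(t,190,120,100,100,4)]))
E
```

```text
t: 12.9
eef_pos: [0.5254, 0.2426, 0.1998]
tool_rot: [0.196, 0.006, 0.975, 0.1]
contact_force: [-0.5, -0.2, -1.3]
gripper_width: 0.362
grasp_force: 70.5
shift [-0.002   0.0018  0.0002] turn [ 0.0003 -0.0009  0.0006]
scene tip top/bottom, lens [array([139., 127.]), array([140., 147.]), array([244., 213.])]
top [array([645., 212.]), array([644., 210.]), array([566., 134.])]
```

View pics/z6.png

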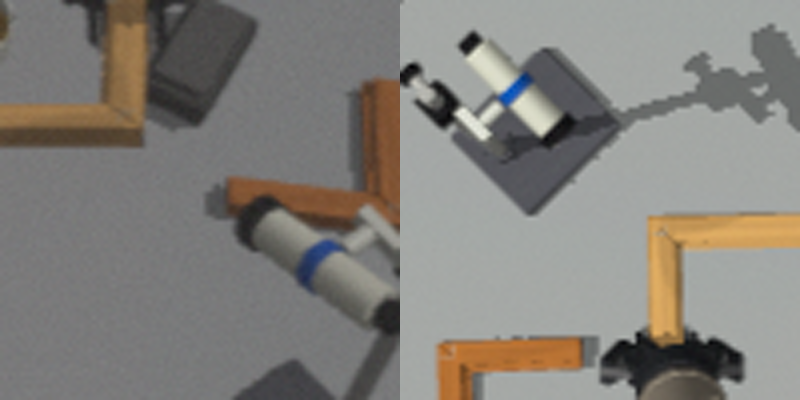

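The scene tip, (142,128) top and (142,146) bottom, matches prediction. The top-view tip is at (649,217), about 4 mm short, so I'll nudge it 5 mm closer and hand in.

```bash
python3 -m jog '[{"x":-0.002,"y":0.002,"z":0,"ax":0,"ay":0,"az":0},{"x":-0.003,"y":0.003,"z":0.001,"ax":0,"ay":0,"az":0},{"x":-0.003,"y":0.003,"z":0.001,"ax":0,"ay":0,"az":0},{"x":-0.003,"y":0.003,"z":0.001,"ax":0,"ay":0,"az":0},{"x":-0.003,"y":0.003,"z":0.001,"ax":0,"ay":0,"az":0},{"x":-0.003,"y":0.003,"z":0.001,"ax":0,"ay":0,"az":0},{"x":-0.003,"y":0.003,"z":0.001,"ax":0,"ay":0,"az":0},{"x":-0.003,"y":0.003,"z":0.001,"ax":0,"ay":0,"az":0}]'
python3 -c "
from station import *
print(hand_in())"
```

```text
t: 13.8
eef_pos: [0.5292, 0.2462, 0.201]
tool_rot: [0.197, 0.006, 0.975, 0.1]
contact_force: [0.4, -1.3, -2.5]
gripper_width: 0.36
grasp_force: 70.5
the job is handed in; nothing more can be done
None
```

The job is handed in, but no verdict came back: the lever is up at its stop, and the corner is held steady with its mitre tip about 10 cm in front of the lens by my measurements.

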